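# Isolate and vent the training bench's air manifold

## Robot

A 7-joint arm with a two-finger parallel gripper is mounted at the origin on the work surface. World frame = base frame: x ahead of the robot, y to its left, z up, the work surface at z = 0. Lengths are in m, angles in rad, forces in N, time in s.
With the tool pointing down it reaches from about 0.4 to 0.85 m from the base axis. Payload 10.4 kg.
Tool frame: the origin (TCP) lies between the finger pads; the fingertips stand 22 mm ahead of it and the grasp point (between the pads) lies 3 mm ahead of it; z points along the fingers, y is the line along which they close (so a half turn about z gives the same grasp; the last joint's range is limited). The gripper opens to 85 mm and grips with 20 to 120 N. Pads are 22 mm wide; open, the fingers measure 114 mm over their backs; the gripper's body (76 mm by 85 mm) begins 54 mm behind the grasp point. The pads swing forward as they close: fully open they stand 13 mm farther back than shut.
Start: joints at [-1.365, 0.332, -0.065, 1.46, 0.022, 1.35, -0.088], TCP at [0.142, 0.609, 0.253] pointing down, gripper open.
Joint ranges: [-2.6, 2.6], [-0.5, 2.12], [-1.47, 1.34], [0.16, 2.42], [-1.27, 4.41], [0.06, 2.06], [-2.6, 2.6]. Speed limits (rad/s): [2.22, 2.22, 2.79, 2.79, 3.14, 3.14, 3.14].

## Interface

Orientations are given as a unit quaternion [x, y, z, w].
In Python, from workcell import manip, camera, ticket, boxes_of, outline_of gives the robot as it stands.
- The arm moves only by the tool carry_out, never from a script. Its argument "deltas" is a list of rows, each a list of 5 numbers: the shift along the tool's x, y, z as a fraction of full scale, then the turn about the tool's z as a fraction of full scale, then the opening, from -1 (shut) to 1 (fully open), so that 0 is half open. In form: [[tx, ty, tz, spin, gripper], ...]. A call has 1 to 20 rows; each row is the pose to reach, as a shift and turn from the pose commanded when the call began, along the tool's axes at that moment; what a row does not reach only later rows make up. Full scale, the value 1, is 150 mm for a shift and 30 degrees for a turn. A row lasts 1/8 s, in which the tool goes at most 62.5 mm and 10.7 degrees, less where a joint would pass 70% of its speed; a pose out of reach is approached as far as the arm can. A call with a number of a shift or a turn outside -1 to 1 is refused whole. A call with a gripper value outside its range is refused whole. The fingers move at their own pace and stop on an object; "force" is the grip in N (left out, the last holds). Time passes only in rows, so rows that repeat a pose let the fingers close. It gives the time, the measured TCP pose, the force, the opening and the grip force at its end, in the units of the state.
- manip.get_obs(): the state, without advancing time (a new reading comes with each control period).
- camera(name): name is "scene" or "side" or "wrist"; returns a dict with "img" (400x640x3 uint8, red, green, blue), "depth" (400x640 float32, m along the optical axis (not along the pixel's ray), 0 where there is no reading), "vertical_fov" (degrees; the focal length in pixels is half the picture's height over the tangent of half this angle, whatever the lens; pixels are square), "cx", "cy" (the principal point, pixels), "R" (3x3) and "t" (3): a world point X has camera coordinates R X + t. Camera axes: x right, y down, z forward; pixel columns grow to the right and rows downward; lengths in m; the calibration is good to about 2 mm. The wrist camera is an equidistant fisheye: a pixel r from the principal point sees the ray r / f radians off the axis. A picture is of the moment at which its call begins.
- ticket.hand_in(): hands the job in; it is judged then, once.
Trained networks look in a picture, given as the dict that the camera call returned (one of the last four; its "shot" number tells which), for a name from the list of things; names that differ only in an ending like _2 or _b are one class to them, and where a whole thing is asked for, a point or a joint stands for the part that bears it (a point fixed in the world has none). Each returns a list of dicts, best first, with "conf" (0 to 1); they miss things now and then, are a little off and sometimes report something else, mostly with a low value. They report only what shows in the picture. A call takes as long as a camera call.
- boxes_of(query, picture): "position" ([x, y, z] in m, in world coordinates, good to about 4 mm: the middle of the surface that is visible of it).
- outline_of(query, picture): "region" (400x640 bool, what is visible of it).
The state is a dict: "clock": time; "joint_pos": joint angles; "joint_velocities": joint speeds; "tau": joint torques, N m; "position": TCP position; "ee_rot": TCP orientation; "ft_force": force on the tool from outside, world axes, zero at the start; "torque": the same for the moment, N m; "grip_width": opening from 0.0 (shut) to 1.0 (fully open); "grasp_force": force on a finger pad.
Only numpy, scipy, OpenCV 4.12 (cv2) and the standard library are available. Lean on these libraries where they do the work, as an engineer would, in place of code of your own. Each camera call takes 0.05 s, during which the arm holds its last target. There are 200 camera calls.

## Task

The bench's air manifold is to be taken out of service: first shut the supply valve fully, its lever squarely across the pipe, and only then open the vent valve (the outlet that carries the silencer) fully, so that the manifold blows down. Show that it is isolated by standing the warning lamp, which has been knocked over, back up on its foot on the rubber mat, set down gently and not let drop. Leave the other two outlet valves as they are, and do not shove or tip the other things on the bench.

Things in the scene. Friction and masses are not known exactly. Their poses are not given: they have to be found in the camera images.
- supply (a joint): angle of the supply valve's lever: 0 = fully open, lever in line with the pipe (along the distributor bar); 1.571 = fully shut against the hard stop, lever square across the pipe and pointing to the outlet side. Grows clockwise seen from above. Stiff: about 0.55 N m to turn, stays where it is left.
- supply_stem (a point): the supply valve's turning axis (vertical), at the mid-height of its lever, about 133 mm above the bench. The valve is the big brass one at the inlet end of the bar, beside the elbow and riser pipe. Its own x axis points along the lever from stem to free end.
- supply_tip (a point): point on the supply lever's black grip, 72 mm from the stem. The grip is 20 mm wide, 12 mm high and runs from 30 to 100 mm from the stem; the bar's top lies 38 mm below the grip's centre.
- vent (a joint): angle of the vent valve's lever: 0 = shut, lever square across the outlet (parallel to the bar); 1.571 = fully open against the hard stop, lever in line with the outlet, over the silencer. Grows clockwise seen from above. About 0.32 N m to turn, stays where it is left.
- vent_stem (a point): the vent valve's turning axis (vertical), at the mid-height of its lever, about 115 mm above the bench. One of three like outlet valves side by side along the bar, 85 mm apart, 75 mm in front of the bar's centre line; which of the three places it has changes. Its own x axis points along the lever from stem to free end.
- vent_tip (a point): point on the vent lever's black grip, 42 mm from the stem. The grip is 16 mm wide, 10 mm high and runs from 30 to 70 mm from the stem; the outlet pipe's top lies about 23 mm below it.
- silencer (a point): middle of the bronze silencer on the vent valve's outlet: a thick ribbed copper-brown cylinder with domed nose, 33 mm across, 60 mm long. It marks the vent valve; the other two outlets carry slim steel quick couplings.
- line (a joint): angle of the line outlet valve's lever, 0 = shut, 1.571 = open; it stands open (about 1.5), lever in line with its outlet, and must stay so. Same lever as the vent's.
- line_stem (a point): turning axis of the line outlet valve, at the mid-height of its lever; its x axis points along the lever from stem to free end. Its outlet carries a slim steel quick coupling, 24 mm across.
- spare (a joint): angle of the spare outlet valve's lever, 0 = shut, 1.571 = open; it stands shut (about 0), lever across its outlet, and must stay so. Same lever as the vent's.
- spare_stem (a point): turning axis of the spare outlet valve, at the mid-height of its lever; its x axis points along the lever from stem to free end. Its outlet carries a slim steel quick coupling, 24 mm across.
- manifold: the air manifold, bolted down; origin on the bench. A 40 x 40 x 240 mm aluminium bar lies along its y at 75 mm height, 50 mm to +x of the origin; gauge at the -y end (52 mm across, top at 120 mm), supply valve, elbow and riser at the +y end (stem at x 50, y 140 mm). Three outlets look to -x (stems at x -25, y -125, -40, 45 mm; noses reach x -110). Place, side and yaw vary.
- lamp_centre (a point): centre of the fallen warning lamp, on its axis, half-way up (95 mm from the underside of its foot). Its z axis points from foot to globe. It lies on one straight edge of its foot (the edge on the side of its x axis) and on the globe, so its axis is about 30 mm above the mat at this point and 5 degrees low at the globe end.
- lamp_foot (a point): centre of the underside of the lamp's foot, 95 mm below lamp_centre along the lamp's axis. When the lamp is raised about the edge it lies on, the foot comes down behind that edge: standing, it covers the 76 mm beyond where its underside was, and may need room from the things there.
- mat_centre (a point): centre of the top face of the rubber mat (360 x 340 mm along its x and y, 3 mm thick, fixed), on which the lamp lies about in the middle.
- contactor: bystander: contactor, 75 x 45 x 83 mm, on a corner of the mat; origin at the centre of its underside. Leave it where it is.
- breaker: bystander: three-pole circuit breaker, 85 x 54 x 70 mm, on a corner of the mat; origin at the centre of its underside. Leave it where it is.
- terminal_strip: bystander: row of rail terminals, 46 x 84 x 42 mm, on a corner of the mat; origin at the centre of its underside. Leave it where it is.
- tape_roll: bystander: roll of tape lying flat, 68 mm across, 19 mm high, on a corner of the mat; origin at the centre of its underside. Leave it where it is.
- spray_can: bystander: upright spray can, 52 mm across, 180 mm tall, behind the manifold; origin at the centre of its underside. Leave it where it is.
- hole_block: bystander: wooden block with drilled holes, 50 x 130 x 40 mm, behind the manifold; origin at the centre of its underside. Leave it where it is.
- screwdriver: bystander: screwdriver, 190 mm long, lying on the bench in front of the outlets; origin at the centre of its underside. Leave it where it is.
- lamp: the battery warning lamp itself (origin as lamp_centre), 190 mm tall: square steel foot 76 x 76 x 12 mm, aluminium pole 22 mm in diameter, black collar 33 mm across below an opal ball globe. About 0.6 kg, heavy in the foot: centre of mass about 35 mm above the underside, so past some 45 degrees of rise it tends to drop upright by itself.
- lamp_globe (a point): centre of the lamp's smooth round globe, 50 mm in diameter, 165 mm above the underside of the foot along the lamp's axis. Pinched at its middle with about 25 N, the lamp swings freely about the line between the two fingertips while its foot stays on the mat.

How it is judged:
On the way, in this order (a step that is already met when the one before it is completed fails the run):
1. the supply valve is shut fully while the vent valve is still shut (value of joint supply above 1.47 rad and value of joint vent below 0.4 rad), for 0.2 s.
2. then the vent valve is opened fully, the supply still shut (value of joint each of supply, vent above 1.47 rad), for 0.2 s.
At the end, for the whole second after the job is handed in: Supply lever within 0.1 rad of its shut stop, vent lever within 0.1 rad of its open stop, line valve still open, spare valve still shut; the lamp stands upright (within 0.06 rad) at rest on its foot, the foot's centre on the mat (all of step 2 and value of joint line above 1.3 rad and value of joint spare below 0.25 rad and angle between lamp_centre's own z axis and vertical below 0.06 rad and height (world z) of lamp_foot below 0.008 m and linear speed of lamp below 0.02 m/s and x of lamp_foot in the frame of mat_centre between -0.18 and 0.18 m and y of lamp_foot in the frame of mat_centre between -0.17 and 0.17 m); the robot touches nothing.
It fails at once if the vent is opened while the supply is still open (value of joint vent above 0.4 rad and value of joint supply below 1.3 rad).
It fails at once if the line valve or the spare valve is turned (value of joint line below 1.2 rad or value of joint spare above 0.35 rad).
It fails at once if the lamp is dropped, let fall or thrown over (angular speed of lamp above 6 rad/s or linear speed of lamp above 0.6 m/s).
It fails at once if a bystander is shoved more than 40 mm or tipped (distance of any of contactor, breaker, terminal_strip, tape_roll, spray_can, hole_block, screwdriver from where it was at the start of the episode above 0.04 m or angle between any of contactor, breaker, terminal_strip, tape_roll, spray_can, hole_block's own z axis and vertical above 0.5 rad).
It also fails if it takes over 72 s, if anything falls off the work surface, if the arm or the gripper's body presses on something with over 40 N, if the wrist force passes 120 N, or if a joint passes its speed limit or range.

## Working session

There is one attempt and no reset: what is moved stays moved. The work goes in short steps, Python scripts to look and compute and a tool call to move; the robot and the scene stay as the last step left them, time stands still between calls to the robot, and variables do not carry over. Pictures are saved under pics/ and viewed, at most 11 in all, crops included, and the job is handed in when it is done.

Besides the shell and the picture viewer there is one more tool, called after "Emit:" as a command line: name --pt "numbers of a row" for each row, then --argument value for the rest. carry_out: Moves the arm, as the interface text tells. Its arguments: {"type":"object","properties":{"deltas":{"type":"array","items":{"type":"array","items":{"type":"number"}}},"force":{"type":"number"}},"required":["deltas"]}

```bash
mkdir -p pics
cat > h.py <<'E'
import numpy as np, cv2
from workcell import manip, camera, ticket, boxes_of, outline_of
def foc(p): return 200/np.tan(np.radians(p["vertical_fov"])/2)
def cloud(p,m):
    v,u=np.nonzero(m&(p["depth"]>0)); z=p["depth"][v,u]; f=foc(p)
    X=np.c_[(u-p["cx"])*z/f,(v-p["cy"])*z/f,z]
    return (X-p["t"])@p["R"]
def proj(p,X):
    c=p["R"]@np.array(X)+p["t"]; f=foc(p); return c[0]/c[2]*f+p["cx"],c[1]/c[2]*f+p["cy"]
def save(p,n): cv2.imwrite("pics/"+n,cv2.cvtColor(p["img"],cv2.COLOR_RGB2BGR))
E
python3 - <<'E'
from h import *
np.set_printoptions(precision=3,suppress=True)
o=manip.get_obs();print(o["position"],o["ee_rot"])
for c in("scene","side"):
    p=camera(c);save(p,c+"0.png");print(c,p["R"].tolist(),p["t"])
    for n in["supply_stem","supply_tip","vent_stem","vent_tip","silencer","line_stem","spare_stem","manifold","lamp","lamp_globe","lamp_foot","lamp_centre","mat_centre","contactor","breaker","terminal_strip","tape_roll","spray_can","hole_block","screwdriver"]:
        print(n,[(np.round(b["position"],3).tolist(),round(b["conf"],2)) for b in boxes_of(n,p)[:2]])
E
```

```text
[0.142 0.608 0.253] [ 0.114  0.993 -0.001 -0.   ]
scene [[-0.060989741521385754, 0.9981342117998444, 0.0028890593378644346], [0.7326891895418081, 0.046735268945657056, -0.6789568220182677], [-0.677825053356486, -0.039292618534277624, -0.7341725186705076]] [ 0.049 -0.324  1.975]
supply_stem [([0.38, 0.082, 0.025], 0.67), ([0.555, -0.119, 0.142], 0.6)]
supply_tip [([0.555, -0.122, 0.135], 0.76)]
vent_stem [([0.49, -0.192, 0.117], 0.53)]
vent_tip [([0.488, -0.193, 0.118], 0.69), ([0.534, 0.213, 0.0], 0.4)]
silencer [([0.484, -0.176, 0.103], 0.56)]
line_stem [([0.572, -0.181, 0.058], 0.62)]
spare_stem [([0.502, -0.363, 0.117], 0.7)]
manifold [([0.574, -0.18, 0.059], 0.56)]
lamp [([0.486, 0.185, 0.049], 0.7)]
lamp_globe []
lamp_foot [([0.485, 0.183, 0.051], 0.58), ([0.688, 0.334, 0.068], 0.52)]
lamp_centre [([0.485, 0.186, 0.043], 0.78)]
mat_centre [([0.534, 0.214, 0.003], 0.56)]
contactor [([0.692, 0.335, 0.068], 0.95), ([0.406, 0.336, 0.049], 0.73)]
breaker [([0.706, -0.286, 0.108], 0.65), ([0.406, 0.34, 0.051], 0.63)]
terminal_strip [([0.673, 0.074, 0.038], 0.88)]
tape_roll [([0.381, 0
[... 807 characters left out ...]
461, -0.262, 0.12], 0.28)]
manifold [([0.554, -0.313, 0.029], 0.91)]
lamp [([0.462, 0.176, 0.044], 0.61)]
lamp_globe [([0.46, 0.175, 0.04], 0.75), ([0.674, -0.315, 0.11], 0.52)]
lamp_foot [([0.461, 0.172, 0.041], 0.73)]
lamp_centre [([0.461, 0.171, 0.043], 0.86)]
mat_centre [([0.499, 0.187, 0.001], 0.66), ([0.461, -0.185, 0.084], 0.6)]
contactor [([0.371, 0.069, 0.021], 0.62), ([0.663, 0.317, 0.053], 0.56)]
breaker [([0.383, 0.327, 0.043], 0.56)]
terminal_strip [([0.655, 0.048, 0.039], 0.63)]
tape_roll [([0.375, 0.074, 0.022], 0.73)]
spray_can [([0.461, 0.176, 0.04], 0.47)]
hole_block [([0.673, -0.153, 0.038], 0.69)]
screwdriver [([0.386, -0.273, 0.027], 0.71), ([0.457, 0.174, 0.042], 0.22)]
```

View pics/scene0.png

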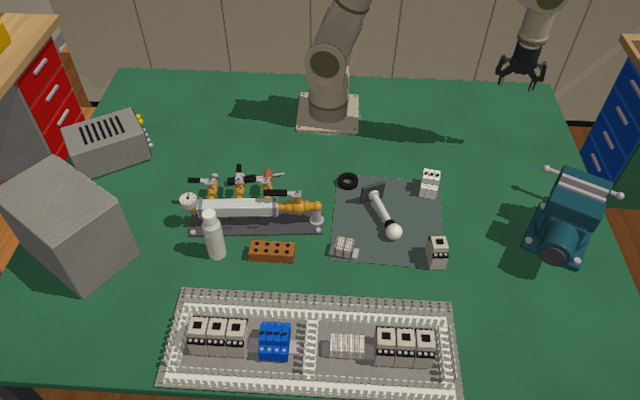

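View pics/side0.png

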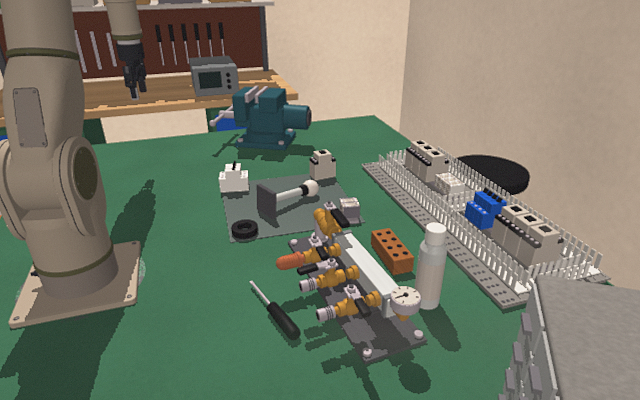

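The scene view shows the manifold at (190-320, 170-230), with the vent's brown silencer nearest the supply end (~268,172). The lamp lies on the mat with its foot at (372,190) and globe at (393,231). The side view agrees. Next I'll fit the geometry from depth.

Run:
```python
from h import *
np.set_printoptions(precision=3,suppress=True)
full=np.ones((400,640),bool)
C={};cols={}
for c in("scene","side"):
    p=camera(c);m=full&(p["depth"]>0);X=cloud(p,m);I=p["img"][m].astype(int);C[c]=X
    reg=(X[:,0]>.4)&(X[:,0]<.65)&(X[:,1]>-.45)&(X[:,1]<-.05)
    b=reg&(abs(X[:,2]-.095)<.006)&(I.min(1)>110)
    P=X[b][:,:2].astype(np.float32);(r)=cv2.minAreaRect(P);print(c,"bar",len(P),r,np.median(X[b][:,2]))
    dark=reg&(I.max(1)<70)
    for lo,hi in((.128,.15),(.108,.126)):
        q=X[dark&(X[:,2]>lo)&(X[:,2]<hi)]
        g=np.zeros((300,420),np.uint8);ij=((q[:,:2]-[.38,-.47])*1000).astype(int).clip(0,[299,419]);g[ij[:,0],ij[:,1]]=1
        g=cv2.dilate(g,np.ones((5,5)));n,l,s,ce=cv2.connectedComponentsWithStats(g)
        for k in range(1,n):
            if s[k,4]>120:
                w=np.array([l[i,j]==k for i,j in ij]);Q=q[w];print(lo,len(Q),Q.mean(0),cv2.minAreaRect(Q[:,:2].astype(np.float32)))
    # lamp
    L=(abs(X[:,0]-.51)<.12)&(abs(X[:,1]-.19)<.11)&(X[:,2]>.015);Q=X[L];
    print("lamp",len(Q));
    for n in ("lamp","lamp_globe"):
        for o in outline_of(n,p)[:1]:
            K=cloud(p,o["region"]);print(n,o["conf"],K.mean(0),cv2.minAreaRect(K[:,:2].astype(np.float32)))
    T=X[L&(X[:,2]<.1)];I2=I[L&(X[:,2]<.1)]
    np.save(c+"_lamp.npy",np.c_[T,I2])
    im=cv2.resize(p["img"][150:250,170:450] if c=="scene" else p["img"][170:360,200:440],None,fx=2.8,fy=2.8,interpolation=cv2.INTER_CUBIC)
    cv2.imwrite(f"pics/{c}crop.png",im[...,::-1])
```

```text
scene bar 829 ((0.511015772819519, -0.2537490427494049), (0.16276602447032928, 0.24658825993537903), 3.2123959064483643) 0.09614132112474684
0.128 141 [ 0.557 -0.133  0.139] ((0.5559987425804138, -0.13308505713939667), (0.06838057935237885, 0.023908859118819237), 88.94097900390625)
0.108 11 [ 0.43  -0.262  0.121] ((0.4284651577472687, -0.26193174719810486), (0.01134741771966219, 0.008442893624305725), 89.44084930419922)
0.108 23 [ 0.448 -0.26   0.121] ((0.4475395679473877, -0.2603906989097595), (0.018829859793186188, 0.012992627918720245), 11.95560359954834)
0.108 61 [ 0.486 -0.219  0.12 ] ((0.4829217195510864, -0.21937215328216553), (0.020460203289985657, 0.03377797454595566), 6.138180732727051)
0.108 56 [ 0.502 -0.387  0.119] ((0.5009946823120117, -0.38754409551620483), (0.017695702612400055, 0.03448022902011871), 9.944846153259277)
lamp 850
lamp 0.9 [0.511 0.182 0.049] ((0.5304465293884277, 0.18292970955371857), (0.19335992634296417, 0.08121231198310852), 16.024606704711914)
lamp_globe 0.63 [ 0.485 -0.199  0.116] ((0.4429464638233185, -0.19469383358955383), (0.07127372175455093, 0
[... 331 characters left out ...]
 [ 0.443 -0.266  0.118] ((0.4423868954181671, -0.2632860541343689), (0.03702777624130249, 0.016965417191386223), 2.6521499156951904)
0.108 107 [ 0.484 -0.226  0.119] ((0.4856344759464264, -0.22345468401908875), (0.03616884723305702, 0.01617325283586979), 88.79576873779297)
0.108 155 [ 0.5   -0.394  0.119] ((0.5002573728561401, -0.3908551037311554), (0.0151370195671916, 0.038001954555511475), 0.8093454837799072)
lamp 939
lamp 0.81 [0.499 0.177 0.039] ((0.5301979184150696, 0.2266678512096405), (0.2383851557970047, 0.19687055051326752), 79.38231658935547)
lamp_globe 0.96 [0.495 0.169 0.043] ((0.521571934223175, 0.18998309969902039), (0.18220609426498413, 0.07906725257635117), 24.16661262512207)
```

View pics/scenecrop.png

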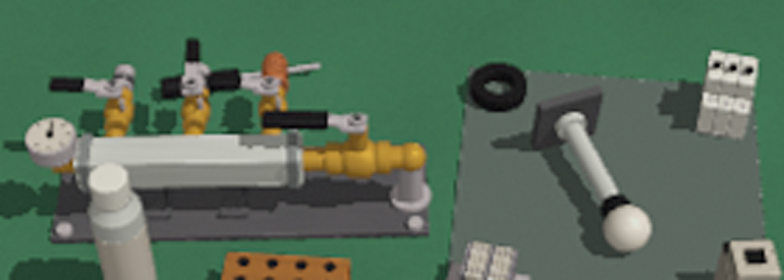

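Emit:
carry_out --pt "-0.4 -0.24 0 -0.2 -1" --pt "-0.8 -0.48 0 -0.437 -1" --pt "-0.865 -0.483 0 -0.437 -1" --pt "-0.865 -0.483 0 -0.437 -1"

```text
clock: 2.9
position: [0.2538, 0.5075, 0.2537]
ee_rot: [0.002, 1.0, 0.0, 0.0]
ft_force: [-0.8, -0.0, -0.1]
grip_width: 0.145
grasp_force: 0.0
```

Emit:
carry_out --pt "-0.33 -0.33 0 0 -1" --pt "-0.66 -0.66 0 0 -1" --pt "-1 -1 0 0 -1" --pt "-1 -1 0 0 -1"

```text
clock: 3.4
position: [0.4036, 0.3567, 0.2535]
ee_rot: [0.002, 1.0, -0.0, 0.0]
ft_force: [-0.2, 0.5, 0.4]
grip_width: -0.004
grasp_force: 0.0
```

Emit:
carry_out --pt "-0.33 -0.33 0 0 -1" --pt "-0.66 -0.66 0 0 -1" --pt "-1 -1 0 0 -1" --pt "-1 -1 0 0 -1"

```text
clock: 3.9
position: [0.5536, 0.2065, 0.2532]
ee_rot: [0.002, 1.0, -0.0, 0.0]
ft_force: [-0.8, 0.3, -1.1]
grip_width: 0.003
grasp_force: 0.0
```

Emit:
carry_out --pt "-0.1 -0.33 0 0 -1" --pt "-0.2 -0.66 0 0 -1" --pt "-0.28 -1 0 0 -1" --pt "-0.28 -1 0 0 -1"

```text
clock: 4.4
position: [0.5944, 0.055, 0.2534]
ee_rot: [0.003, 1.0, -0.001, 0.0]
ft_force: [0.0, -0.3, 0.2]
grip_width: -0.006
grasp_force: 0.0
```

Emit:
carry_out --pt "0 -0.33 0.1 0 -1" --pt "0 -0.66 0.2 0 -1" --pt "0 -1 0.2 0 -1" --pt "0 -1 0.2 0 -1"

```text
clock: 4.9
position: [0.5934, -0.0942, 0.2232]
ee_rot: [0.002, 1.0, -0.001, -0.0]
ft_force: [-0.0, 1.0, -0.6]
grip_width: 0.002
grasp_force: 0.0
```

Emit:
carry_out --pt "0 -0.287 0 0 -1" --pt "0 -0.287 0.3 0 -1" --pt "0 -0.287 0.553 0 -1" --pt "0 -0.287 0.553 0 -1"

```text
clock: 5.4
position: [0.5927, -0.1311, 0.1377]
ee_rot: [-0.002, 1.0, 0.001, -0.003]
ft_force: [-0.1, 0.2, 0.8]
grip_width: 0.002
grasp_force: 0.0
```

```bash
cat >> h.py <<'E'
def arc(S,r,off,phi0,ths,start):
    for th in ths:
        f=np.radians(phi0-th); d=np.array([np.cos(f),np.sin(f)]); n=-np.array([np.sin(f),-np.cos(f)])
        P=np.array(S)+r*d+off*n; D=(P-start)/.15
        print(th,P.round(3),"tx %.2f ty %.2f"%(-D[0],D[1]))
E
python3 - <<'E'
from h import *
print(manip.get_obs()["position"])
arc((.546,-.0695),.068,.023,-84.7,range(0,100,8),np.array([.5936,-.137]))
E
```

```text
[ 0.59266221 -0.13109478  0.13767834]
0 [ 0.575 -0.135] tx 0.12 ty 0.01
8 [ 0.566 -0.139] tx 0.19 ty -0.01
16 [ 0.556 -0.141] tx 0.25 ty -0.02
24 [ 0.546 -0.141] tx 0.32 ty -0.03
32 [ 0.536 -0.141] tx 0.38 ty -0.02
40 [ 0.526 -0.138] tx 0.45 ty -0.01
48 [ 0.517 -0.135] tx 0.51 ty 0.01
56 [ 0.508 -0.13 ] tx 0.57 ty 0.04
64 [ 0.5   -0.124] tx 0.63 ty 0.08
72 [ 0.493 -0.118] tx 0.67 ty 0.13
80 [ 0.486 -0.11 ] tx 0.71 ty 0.18
88 [ 0.481 -0.101] tx 0.75 ty 0.24
96 [ 0.478 -0.092] tx 0.77 ty 0.30
```

Emit:
carry_out --pt "0.12 0 0 0 -1" --pt "0.19 -0.01 0 0 -1" --pt "0.25 -0.02 0 0 -1" --pt "0.32 -0.03 0 0 -1" --pt "0.38 -0.02 0 0 -1" --pt "0.45 -0.01 0 0 -1" --pt "0.51 0.01 0 0 -1" --pt "0.57 0.04 0 0 -1" --pt "0.63 0.08 0 0 -1" --pt "0.67 0.13 0 0 -1" --pt "0.71 0.18 0 0 -1" --pt "0.75 0.24 0 0 -1" --pt "0.75 0.24 0 0 -1"

```text
clock: 7.02
position: [0.4831, -0.0981, 0.1429]
ee_rot: [-0.0, 1.0, -0.0, 0.003]
ft_force: [1.3, -3.4, 1.6]
grip_width: 0.003
grasp_force: 1.3
```

Run:
```python
from h import *
p=camera("scene");X=cloud(p,np.ones((400,640),bool));I=p["img"][p["depth"]>0].astype(int)
b=(I.max(1)<75)&(abs(X[:,0]-.5)<.1)&(X[:,1]>-.17)&(X[:,1]<-.03)&(X[:,2]>.125)&(X[:,2]<.146)
print(b.sum(),cv2.minAreaRect(X[b][:,:2].astype(np.float32)))
cv2.imwrite("pics/s2.png",cv2.resize(p["img"][130:250,170:350],None,fx=4,fy=4,interpolation=cv2.INTER_CUBIC)[...,::-1])
```

```text
111 ((0.5107647776603699, -0.08443202078342438), (0.09612225741147995, 0.043870341032743454), 8.421809196472168)
```

View pics/s2.png

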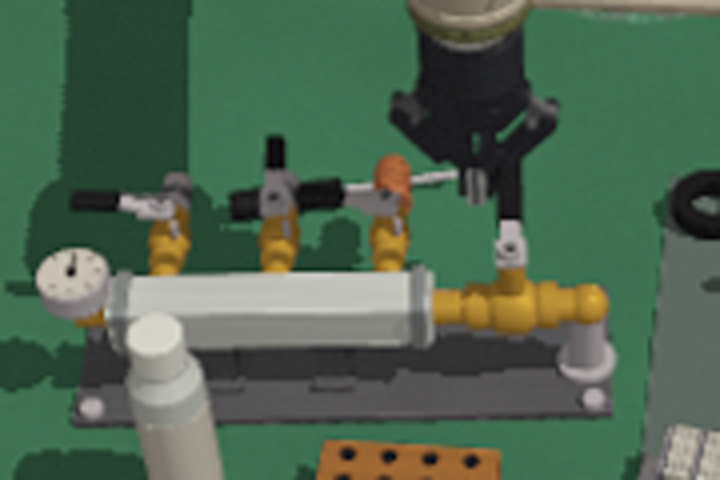

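Emit:
carry_out --pt "0.01 0.04 0 0 -1" --pt "0.02 0.08 0 0 -1" --pt "0.02 0.08 0 0 -1"

```text
clock: 7.45
position: [0.4819, -0.0958, 0.1429]
ee_rot: [0.004, 1.0, -0.006, 0.006]
ft_force: [17.0, -41.1, -8.3]
grip_width: -0.003
grasp_force: 20.4
```

Emit:
carry_out --pt "0 -0.1 0 0 -1" --pt "0 -0.2 0 0 -1" --pt "0 -0.2 -0.35 0 -1" --pt "-0.1 -0.5 -0.4 0 -1" --pt "-0.25 -0.85 -0.4 0 -1" --pt "-0.25 -0.85 -0.4 0 -1"

```text
clock: 8.2
position: [0.5157, -0.2174, 0.2002]
ee_rot: [0.002, 1.0, -0.001, -0.0]
ft_force: [0.1, -0.0, -0.4]
grip_width: -0.001
grasp_force: 0.0
```

Run:
```python
from h import *
for c in("scene","side"):
    p=camera(c);X=cloud(p,np.ones((400,640),bool));I=p["img"][p["depth"]>0].astype(int)
    for n,x0,y0,z0 in(("sup",.485,-.075,.139),("vent",.485,-.22,.12),("line",.44,-.262,.12)):
        b=(I.max(1)<75)&(abs(X[:,0]-x0)<.05)&(abs(X[:,1]-y0)<.045)&(abs(X[:,2]-z0)<.007)
        print(c,n,b.sum(),cv2.minAreaRect(X[b][:,:2].astype(np.float32)))
print(manip.get_obs()["position"])
arc((.4805,-.171),.048,.021,-84.7,range(0,100,8),np.array([.514,-.216]))
cv2.imwrite("pics/s3.png",cv2.resize(p["img"][170:350,220:460],None,fx=3,fy=3,interpolation=cv2.INTER_CUBIC)[...,::-1])
```

```text
scene sup 100 ((0.4889492988586426, -0.07352600991725922), (0.06982076913118362, 0.018301947042346), 4.726049423217773)
scene vent 87 ((0.47733500599861145, -0.2411579042673111), (0.08277058601379395, 0.04379849135875702), 53.5925178527832)
scene line 58 ((0.46185192465782166, -0.24641674757003784), (0.07985423505306244, 0.024125495925545692), 38.66891098022461)
side sup 199 ((0.4863002598285675, -0.07752678543329239), (0.06808863580226898, 0.0241987407207489), 2.279747247695923)
side vent 162 ((0.4635474383831024, -0.23486477136611938), (0.066107839345932, 0.05716049671173096), 10.411853790283203)
side line 207 ((0.4606251120567322, -0.25008493661880493), (0.08244772255420685, 0.029020721092820168), 37.758705139160156)
[ 0.51549256 -0.21350256  0.19996286]
0 [ 0.506 -0.217] tx 0.05 ty -0.01
8 [ 0.499 -0.22 ] tx 0.10 ty -0.03
16 [ 0.492 -0.222] tx 0.15 ty -0.04
24 [ 0.485 -0.223] tx 0.19 ty -0.05
32 [ 0.478 -0.223] tx 0.24 ty -0.05
40 [ 0.47  -0.222] tx 0.29 ty -0.04
48 [ 0.463 -0.221] tx 0.34 ty -0.03
56 [ 0.457 -0.218] tx 0.38 ty -0.01
64 [ 0.45  -0.214] tx 0.42 ty 0.01
72 [ 0.445 -0.209] tx 0.46 ty 0.04
80 [ 0.44  -0.204] tx 0.50 ty 0.08
88 [ 0.436 -0.198] tx 0.52 ty 0.12
96 [ 0.432 -0.191] tx 0.55 ty 0.16
```

View pics/s3.png

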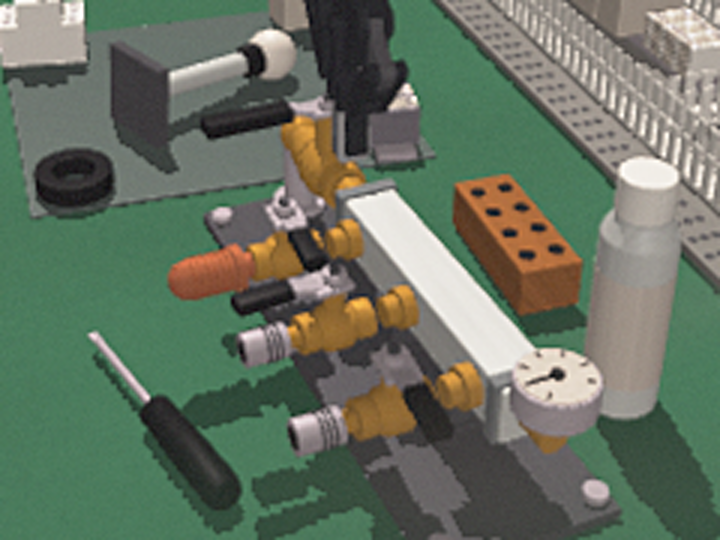

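Emit:
carry_out --pt "0 0.05 0.3 0 -1" --pt "0 0.05 0.5 0 -1" --pt "0 0.05 0.5 0 -1"

```text
clock: 8.68
position: [0.5144, -0.2041, 0.1237]
ee_rot: [-0.001, 1.0, 0.001, -0.002]
ft_force: [0.9, -0.2, -0.2]
grip_width: 0.003
grasp_force: 0.0
```

Run:
```python
from h import *
q=manip.get_obs();print(q["position"],q["ft_force"])
arc((.4805,-.171),.042,.021,-84.7,range(0,100,8),np.array([.5155,-.209]))
```

```text
[ 0.51438974 -0.20414104  0.12369539] [ 0.88399942 -0.15709412 -0.15639182]
0 [ 0.505 -0.211] tx 0.07 ty -0.01
8 [ 0.499 -0.214] tx 0.11 ty -0.03
16 [ 0.493 -0.216] tx 0.15 ty -0.05
24 [ 0.487 -0.218] tx 0.19 ty -0.06
32 [ 0.48  -0.218] tx 0.23 ty -0.06
40 [ 0.474 -0.217] tx 0.28 ty -0.06
48 [ 0.467 -0.216] tx 0.32 ty -0.05
56 [ 0.461 -0.214] tx 0.36 ty -0.03
64 [ 0.456 -0.211] tx 0.40 ty -0.01
72 [ 0.45  -0.207] tx 0.44 ty 0.01
80 [ 0.446 -0.202] tx 0.47 ty 0.04
88 [ 0.442 -0.197] tx 0.49 ty 0.08
96 [ 0.438 -0.191] tx 0.52 ty 0.12
```

Emit:
carry_out --pt "0.07 -0.01 -0.03 0 -1" --pt "0.11 -0.03 -0.03 0 -1" --pt "0.15 -0.05 -0.03 0 -1" --pt "0.19 -0.06 -0.03 0 -1" --pt "0.23 -0.06 -0.03 0 -1" --pt "0.28 -0.06 -0.03 0 -1" --pt "0.32 -0.05 -0.03 0 -1" --pt "0.36 -0.03 -0.03 0 -1" --pt "0.4 -0.01 -0.03 0 -1" --pt "0.44 0.01 -0.03 0 -1" --pt "0.47 0.04 -0.03 0 -1" --pt "0.49 0.08 -0.03 0 -1" --pt "0.51 0.12 -0.03 0 -1" --pt "0.51 0.12 -0.03 0 -1"

```text
clock: 10.42
position: [0.4414, -0.1918, 0.1331]
ee_rot: [0.001, 1.0, -0.002, 0.004]
ft_force: [5.0, -12.0, 4.6]
grip_width: 0.002
grasp_force: 6.6
```

Emit:
carry_out --pt "0 0.03 0 0 -1" --pt "0.01 0.07 0 0 -1" --pt "0.01 0.07 0 0 -1"

```text
clock: 10.8
position: [0.4393, -0.1862, 0.1349]
ee_rot: [0.003, 1.0, -0.005, 0.005]
ft_force: [-6.4, -29.0, 24.4]
grip_width: -0.002
grasp_force: 32.7
```

Emit:
carry_out --pt "0 -0.1 0 0 -1" --pt "0 -0.2 0 0 -1" --pt "0 -0.2 -0.35 0 -1" --pt "0 0.2 -0.8 0 0" --pt "0 0.8 -0.9 0 1" --pt "0 1 -1 0 1" --pt "0 1 -1 0 1"

```text
clock: 11.68
position: [0.4377, -0.025, 0.2827]
ee_rot: [-0.002, 1.0, 0.001, 0.002]
ft_force: [0.7, -0.4, -0.5]
grip_width: 0.846
grasp_force: 0.0
```

Run:
```python
from h import *
for c in("scene","side"):
    p=camera(c);X=cloud(p,np.ones((400,640),bool));I=p["img"][p["depth"]>0].astype(int)
    for n,x0,y0,z0 in(("sup",.485,-.075,.139),("vent",.435,-.175,.12),("line",.44,-.262,.12)):
        b=(I.max(1)<75)&(abs(X[:,0]-x0)<.05)&(abs(X[:,1]-y0)<.035)&(abs(X[:,2]-z0)<.007)
        if b.sum()>5: print(c,n,b.sum(),cv2.minAreaRect(X[b][:,:2].astype(np.float32)))
    if c=="scene": X0,I0=X,I
    # lamp: bright neutral vs dark foot
    L=(abs(X[:,0]-.53)<.13)&(abs(X[:,1]-.19)<.11)&(X[:,2]>.012)&(X[:,2]<.1)
    Q=X[L];J=I[L];br=J.min(1)>110
    print("lampbright",br.sum(),"foot",(~br).sum())
    np.savez(c+"_l.npz",Q=Q,J=J)
cv2.imwrite("pics/s4.png",cv2.resize(p["img"][150:310,200:400],None,fx=3.5,fy=3.5,interpolation=cv2.INTER_CUBIC)[...,::-1])
```

```text
scene sup 98 ((0.4867411255836487, -0.07363755255937576), (0.07334190607070923, 0.01818085089325905), 4.5944905281066895)
scene vent 40 ((0.4386017322540283, -0.18431688845157623), (0.03916963189840317, 0.015404299832880497), 18.500574111938477)
scene line 37 ((0.44251009821891785, -0.2608938217163086), (0.038734860718250275, 0.013222428038716316), 10.94514274597168)
lampbright 467 foot 456
side sup 201 ((0.4865322709083557, -0.07663470506668091), (0.06762006878852844, 0.022088095545768738), 2.555278778076172)
side vent 127 ((0.45238110423088074, -0.18240156769752502), (0.0684492439031601, 0.01605888456106186), 19.262004852294922)
side line 150 ((0.44284918904304504, -0.26337146759033203), (0.03786294907331467, 0.017282696440815926), 13.637287139892578)
lampbright 388 foot 600
```

View pics/s4.png

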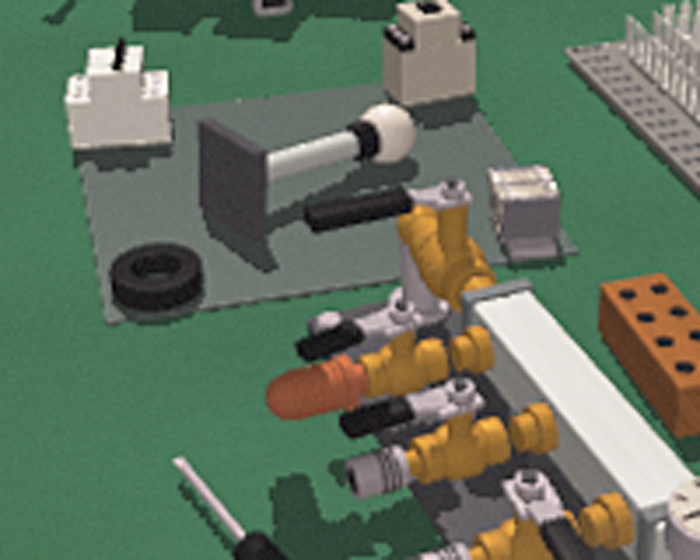

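The vent lever is about 13° short of its stop because the fingertips rode up over it. I'll push again from lower down.

Emit:
carry_out --pt "-0.04 -0.4 0 0 -1" --pt "-0.04 -0.8 0.1 0 -1" --pt "-0.04 -1 0.2 0 -1" --pt "-0.04 -1 0.2 0 -1" --pt "-0.04 -1 0.2 0 -1" --pt "-0.04 -1 0.2 0 -1"

```text
clock: 12.52
position: [0.4439, -0.1771, 0.2503]
ee_rot: [-0.001, 1.0, 0.0, 0.0]
ft_force: [-0.4, 0.4, 0.3]
grip_width: -0.004
grasp_force: 0.0
```

Emit:
carry_out --pt "0 -0.22 0.1 0 -1" --pt "0 -0.22 0.5 0 -1" --pt "0 -0.22 0.86 0 -1" --pt "0 -0.22 0.86 0 -1" --pt "0 -0.22 0.86 0 -1"

```text
clock: 13.15
position: [0.4449, -0.2109, 0.1229]
ee_rot: [-0.0, 1.0, -0.0, 0.001]
ft_force: [0.4, -0.6, 0.8]
grip_width: -0.004
grasp_force: 0.0
```

Emit:
carry_out --pt "0.03 0.04 0 0 -1" --pt "0.04 0.08 0 0 -1" --pt "0.05 0.12 0 0 -1" --pt "0.05 0.15 0 0 -1" --pt "0.05 0.18 0 0 -1" --pt "0.05 0.18 0 0 -1"

```text
clock: 13.9
position: [0.4371, -0.1932, 0.1236]
ee_rot: [0.003, 1.0, -0.006, 0.004]
ft_force: [3.6, -40.9, -7.5]
grip_width: 0.0
grasp_force: 20.2
```

Emit:
carry_out --pt "0 -0.1 0 0 -1" --pt "0 -0.18 0 0 -1" --pt "0 -0.18 -0.35 0 -1" --pt "0 0.2 -0.8 0 0" --pt "0 0.8 -0.95 0 0.6" --pt "0 1 -1 0 0.6" --pt "0 1 -1 0 0.6"

```text
clock: 14.78
position: [0.4363, -0.03, 0.2729]
ee_rot: [-0.003, 1.0, 0.001, 0.001]
ft_force: [0.1, -1.4, 0.7]
grip_width: 0.797
grasp_force: 0.0
```

Run:
```python
from h import *
np.set_printoptions(precision=3,suppress=True)
from scipy.optimize import least_squares
G=[]
for c in("scene","side"):
    p=camera(c);X=cloud(p,np.ones((400,640),bool));I=p["img"][p["depth"]>0].astype(int)
    for n,x0,y0,z0 in(("sup",.485,-.075,.139),("vent",.435,-.175,.12),("line",.44,-.262,.12)):
        b=(I.max(1)<75)&(abs(X[:,0]-x0)<.04)&(abs(X[:,1]-y0)<.035)&(abs(X[:,2]-z0)<.007)
        if b.sum()>5: print(c,n,b.sum(),cv2.minAreaRect(X[b][:,:2].astype(np.float32)))
    # ---- lamp
    L=(abs(X[:,0]-.53)<.13)&(abs(X[:,1]-.2)<.1)&(X[:,2]>.012)&(X[:,2]<.1)&~((X[:,0]>.63)&(X[:,1]<.13))
    Q=X[L];J=I[L];br=Q[J.min(1)>100]
    far=br[np.argsort(br[:,0])[-30:]].mean(0); g=br[np.linalg.norm(br-far,axis=1)<.05]
    s=least_squares(lambda q:np.linalg.norm(g-q,axis=1)-.025,far-[0.02,0,.01],loss="soft_l1",f_scale=.002)
    gl=s.x; g=br[np.linalg.norm(br-gl,axis=1)<.028]
    s=least_squares(lambda q:np.linalg.norm(g-q,axis=1)-.025,gl,loss="soft_l1",f_scale=.002);gl=s.x
    print(c,"globe",gl,len(g),"rms",np.sqrt((s.fun**2).mean()))
    po=br[(np.linalg.norm(br-gl,axis=1)>.045)&(np.linalg.norm(br-gl,axis=1)<.14)]
    v=np.linalg.svd(po-po.mean(0))[2][0];v*=np.sign(v@(gl-po.mean(0)));print("pole",po.mean(0),v,"az pole->globe",np.degrees(np.arctan2(v[1],v[0])))
    d=gl-po.mean(0);print("az2",np.degrees(np.arctan2(d[1],d[0])))
    ft=Q[(J.max(1)<100)&(np.linalg.norm(Q-gl,axis=1)>.12)]
    print("foot",len(ft),ft.mean(0),ft.min(0),ft.max(0),cv2.minAreaRect(ft[:,:2].astype(np.float32)))
print(manip.get_obs()["position"])
```

```text
scene sup 98 ((0.48690059781074524, -0.0733778178691864), (0.06808224320411682, 0.017931820824742317), 4.3613152503967285)
scene vent 38 ((0.43378984928131104, -0.1722448468208313), (0.03900277614593506, 0.012525767087936401), 5.028046607971191)
scene line 36 ((0.44238948822021484, -0.26104557514190674), (0.040269944816827774, 0.012670221738517284), 9.393475532531738)
scene globe [0.589 0.222 0.029] 183 rms 0.002120878908922717
pole [0.508 0.183 0.046] [ 0.918  0.388 -0.08 ] az pole->globe 22.882325121535132
az2 25.57563546037648
foot 299 [0.452 0.156 0.058] [0.4   0.104 0.013] [0.469 0.195 0.087] ((0.44274264574050903, 0.14260433614253998), (0.09930073469877243, 0.059169817715883255), 73.10041046142578)
side sup 201 ((0.48616182804107666, -0.07658706605434418), (0.0667334794998169, 0.02267323061823845), 3.221928834915161)
side vent 118 ((0.43497592210769653, -0.17553791403770447), (0.03757445514202118, 0.01604624278843403), 6.5496954917907715)
side line 149 ((0.44214820861816406, -0.26322731375694275), (0.03626533970236778, 0.017526425421237946), 9.663799285888672)
side globe [0.593 0.222 0.028] 160 rms 0.0015850264877838984
pole [0.516 0.18  0.04 ] [ 0.91   0.408 -0.076] az pole->globe 24.158734835746653
az2 28.532592806700972
foot 483 [0.447 0.151 0.049] [0.4   0.102 0.012] [0.471 0.196 0.082] ((0.42486637830734253, 0.15070563554763794), (0.07489250600337982, 0.08040245622396469), 16.257368087768555)
[ 0.436 -0.031  0.272]
```

Emit:
carry_out --pt "-0.3 0.3 0 0 0.8" --pt "-0.6 0.6 0 0 0.8" --pt "-1 0.9 0 0 0.8" --pt "-1 0.9 0 0 0.8"

```text
clock: 15.38
position: [0.5877, 0.103, 0.2691]
ee_rot: [-0.001, 1.0, -0.001, -0.001]
ft_force: [-0.7, -0.5, 0.3]
grip_width: 0.897
grasp_force: 0.0
```

Emit:
carry_out --pt "-0.02 0.3 0 -0.3 0.8" --pt "-0.03 0.6 0.2 -0.6 0.8" --pt "-0.033 0.82 0.5 -0.8 0.8" --pt "-0.033 0.82 0.7 -0.8 0.8" --pt "-0.033 0.82 0.7 -0.8 0.8"

```text
clock: 16.0
position: [0.5901, 0.2221, 0.1637]
ee_rot: [-0.207, 0.978, -0.001, -0.002]
ft_force: [0.5, -0.4, 0.1]
grip_width: 0.899
grasp_force: 0.0
```

Run:
```python
from h import *
o=manip.get_obs();print(o["position"],o["ee_rot"])
p=camera("wrist");save(p,"w1.png")
# equidistant projection of estimated globe / foot
f=foc(p)
for X in([.591,.222,.0285],[.441,.155,.04]):
    c=p["R"]@np.array(X)+p["t"];t=np.arctan2(np.hypot(c[0],c[1]),c[2]);q=c[:2]/np.hypot(*c[:2])*t*f;print(q[0]+p["cx"],q[1]+p["cy"])
```

```text
[0.59008799 0.22208138 0.16371767] [-0.20725603  0.97828365 -0.00105422 -0.00222098]
316.1371269664934 202.52709086170313
315.3462681672455 6.808812508956436
```

View pics/w1.png

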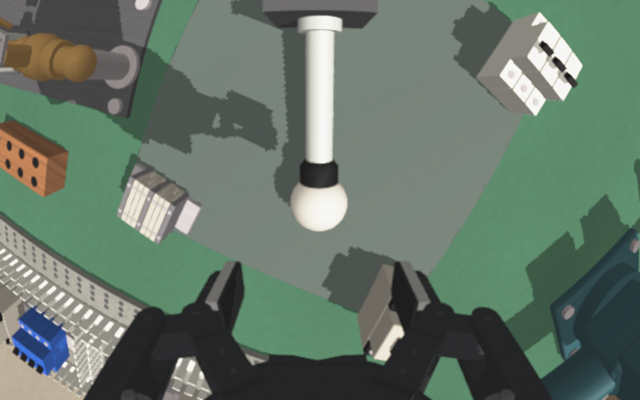

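Emit:
carry_out --pt "0 0 0.3 0 0.8" --pt "0 0 0.6 0 0.8" --pt "0 0 0.8 0 0.8" --pt "0 0 0.9 0 0.8" --pt "0 0 0.9 0 0.8"

```text
clock: 16.68
position: [0.5918, 0.2237, 0.0317]
ee_rot: [-0.208, 0.978, -0.0, 0.0]
ft_force: [0.0, -0.3, 0.1]
grip_width: 0.901
grasp_force: 0.0
```

Emit:
carry_out --pt "0 0 0 0 -0.1" --pt "0 0 0 0 -0.2" --pt "0 0 0 0 -0.4" --pt "0 0 0 0 -0.4" --pt "0 0 0 0 -0.4" --pt "0 0 0 0 -0.4" --force 25

```text
clock: 17.42
position: [0.5921, 0.2247, 0.0327]
ee_rot: [-0.208, 0.978, 0.0, 0.001]
ft_force: [-0.5, -0.3, 6.8]
grip_width: 0.571
grasp_force: 24.8
```

Emit:
carry_out --pt "0.01 0 -0.06 0 -0.4" --pt "0.026 0 -0.125 0 -0.4" --pt "0.055 0 -0.22 0 -0.4" --pt "0.093 0 -0.31 0 -0.4" --pt "0.139 0 -0.4 0 -0.4" --pt "0.1 0 -0.4 0 -0.4" --pt "0.04 0 -0.4 0 -0.4" --pt "-0.02 0 -0.4 0 -0.4" --pt "-0.08 0 -0.4 0 -0.4" --pt "-0.14 0 -0.4 0 -0.4" --pt "-0.2 0 -0.4 0 -0.4" --pt "-0.2 0 -0.4 0 -0.4"

```text
clock: 18.92
position: [0.6198, 0.237, 0.0912]
ee_rot: [-0.208, 0.978, 0.0, 0.001]
ft_force: [1.7, 0.5, -0.1]
grip_width: 0.57
grasp_force: 26.5
```

Run:
```python
from h import *
np.set_printoptions(precision=3,suppress=True)
o=manip.get_obs();print(o["position"],o["ft_force"])
p=camera("side");X=cloud(p,np.ones((400,640),bool));I=p["img"][p["depth"]>0].astype(int)
u=np.array([.914,.407]);w=np.array([-.407,.914])
L=(X[:,0]>.38)&(X[:,0]<.58)&(X[:,1]>.1)&(X[:,1]<.26)&(X[:,2]>.008)&(X[:,2]<.11)
Q=X[L];U=Q[:,:2]@u;W=Q[:,:2]@w
k=(np.hypot(Q[:,0]-.378,Q[:,1]-.077)>.04);Q,U,W=Q[k],U[k],W[k]
gu=o["position"][:2]@u
for z in np.arange(.01,.11,.01):
    s=abs(Q[:,2]-z)<.005
    if s.any():print(round(z,2),s.sum(),"u-gu",np.percentile(U[s]-gu,[2,50,98]),"w-gw",np.percentile(W[s]-o["position"][:2]@w,[2,98]))
save(p,"side3.png")
cv2.imwrite("pics/s5.png",cv2.resize(p["img"][130:260,200:400],None,fx=3.5,fy=3.5,interpolation=cv2.INTER_CUBIC)[...,::-1])
```

```text
[0.62  0.237 0.091] [ 1.661  0.477 -0.056]
0.01 25 u-gu [-0.15  -0.148 -0.146] w-gw [-0.037  0.032]
0.02 45 u-gu [-0.154 -0.151 -0.141] w-gw [-0.042  0.032]
0.03 45 u-gu [-0.156 -0.153 -0.142] w-gw [-0.042  0.035]
0.04 50 u-gu [-0.159 -0.157 -0.147] w-gw [-0.042  0.035]
0.05 80 u-gu [-0.162 -0.156 -0.096] w-gw [-0.041  0.034]
0.06 128 u-gu [-0.164 -0.121 -0.07 ] w-gw [-0.042  0.03 ]
0.07 116 u-gu [-0.167 -0.096 -0.053] w-gw [-0.041  0.032]
0.08 111 u-gu [-0.169 -0.159 -0.048] w-gw [-0.041  0.034]
```

View pics/s5.png

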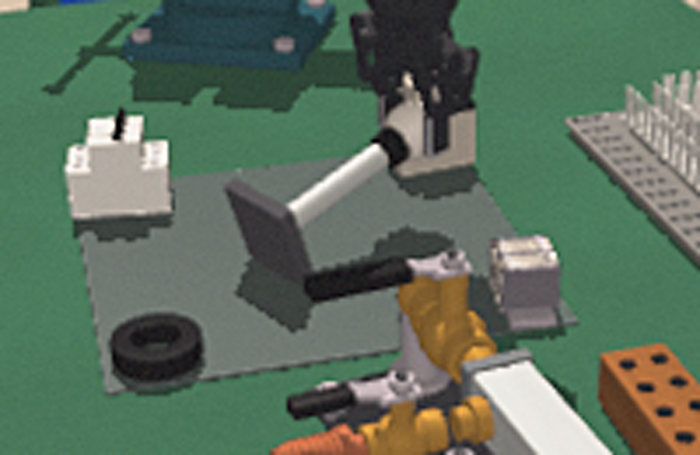

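Emit:
carry_out --pt "0.042 0 -0.067 0 -0.4" --pt "0.088 0 -0.13 0 -0.4" --pt "0.139 0 -0.19 0 -0.4" --pt "0.193 0 -0.247 0 -0.4" --pt "0.252 0 -0.3 0 -0.4" --pt "0.314 0 -0.348 0 -0.4" --pt "0.379 0 -0.393 0 -0.4" --pt "0.415 0 -0.413 0 -0.4" --pt "0.447 0 -0.432 0 -0.4" --pt "0.5 0 -0.458 0 -0.4" --pt "0.555 0 -0.482 0 -0.4" --pt "0.585 0 -0.493 0 -0.4" --pt "0.61 0 -0.503 0 -0.4" --pt "0.64 0 -0.512 0 -0.4" --pt "0.666 0 -0.52 0 -0.4" --pt "0.695 0 -0.528 0 -0.4" --pt "0.715 0 -0.533 0 -0.4" --pt "0.715 0 -0.533 0 -0.4"

```text
clock: 21.22
position: [0.5204, 0.1927, 0.1709]
ee_rot: [-0.208, 0.978, 0.0, 0.0]
ft_force: [-0.1, 0.5, 2.2]
grip_width: 0.57
grasp_force: 27.2
```

```bash
cat > chk.py <<'E'
from h import *
np.set_printoptions(precision=3,suppress=True)
o=manip.get_obs();print(o["position"],o["ft_force"])
u=np.array([.914,.407]);w=np.array([-.407,.914]);gp=o["position"][:2]
for c in("side","scene"):
    p=camera(c);X=cloud(p,np.ones((400,640),bool))
    D=X[:,:2]-gp;U=D@u;W=D@w
    for lo,hi in((.005,.013),(.0135,.019),(.03,.05),(.05,.07),(.07,.09),(.09,.11)):
        s=(abs(U)<.06)&(abs(W)<.05)&(X[:,2]>lo)&(X[:,2]<hi)
        if s.sum()>4:print(c,lo,s.sum(),"u",np.percentile(U[s],[2,50,98]),"w",np.percentile(W[s],[2,50,98]))
    t=(abs(U)<.06)&(abs(W)<.05)&(X[:,2]<.024)&(X[:,2]>.008);t&=(X[:,2]>.011)
    if t.sum()>10:
        A=np.c_[U[t],W[t],np.ones(t.sum())];print("topplane",t.sum(),np.linalg.lstsq(A,X[t,2],rcond=None)[0])
    if c=="side":cv2.imwrite("pics/chk.png",cv2.resize(p["img"][90:260,200:400],None,fx=3.5,fy=3.5,interpolation=cv2.INTER_CUBIC)[...,::-1])
E
python3 chk.py
```

```text
[0.52  0.193 0.171] [-0.102  0.469  2.202]
side 0.005 51 u [-0.053  0.008  0.059] w [-0.041  0.002  0.044]
side 0.0135 17 u [-0.055 -0.041 -0.033] w [-0.042 -0.031  0.002]
side 0.03 12 u [-0.059 -0.057 -0.051] w [-0.018 -0.013 -0.009]
side 0.05 38 u [-0.06  -0.055 -0.043] w [-0.017 -0.012  0.003]
side 0.07 66 u [-0.058 -0.048 -0.034] w [-0.015 -0.01   0.003]
side 0.09 64 u [-0.046 -0.037 -0.021] w [-0.015 -0.01   0.001]
topplane 44 [-0.326  0.106  0.006]
scene 0.005 381 u [-0.049  0.006  0.058] w [-0.049 -0.004  0.048]
scene 0.0135 52 u [-0.052 -0.042 -0.035] w [-0.039 -0.004  0.037]
scene 0.03 37 u [-0.059 -0.054 -0.049] w [-0.021 -0.004  0.029]
scene 0.05 19 u [-0.059 -0.048 -0.038] w [-0.013 -0.01   0.001]
scene 0.07 18 u [-0.052 -0.037 -0.028] w [-0.012 -0.009  0.002]
scene 0.09 25 u [-0.046 -0.026 -0.016] w [-0.013 -0.008  0.   ]
topplane 158 [-0.117  0.008  0.014]
```

View pics/chk.png

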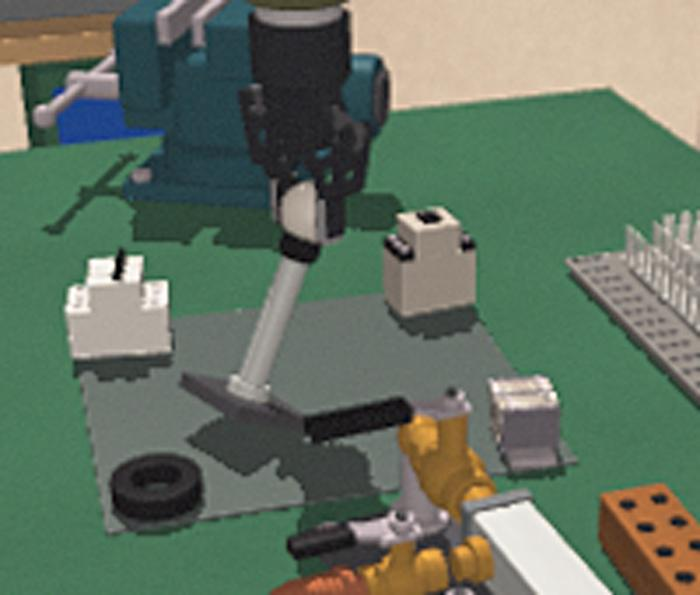

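The lamp is 27° short of upright because the globe's arc has to pass over the pivot edge. I'll continue it.

Emit:
carry_out --pt "0.035 0 -0.008 0 -0.4" --pt "0.067 0 -0.014 0 -0.4" --pt "0.105 0 -0.02 0 -0.4" --pt "0.145 0 -0.025 0 -0.4" --pt "0.185 0 -0.028 0 -0.4" --pt "0.224 0 -0.031 0 -0.4" --pt "0.264 0 -0.031 0 -0.4" --pt "0.303 0 -0.031 0 -0.4" --pt "0.342 0 -0.028 0 -0.4" --pt "0.381 0 -0.025 0 -0.4" --pt "0.41 0 -0.021 0 -0.4" --pt "0.44 0 -0.017 0 -0.4" --pt "0.46 0 -0.014 0 -0.4" --pt "0.479 0 -0.011 0 -0.4" --pt "0.495 0 -0.008 0 -0.4" --pt "0.51 0 -0.005 0 -0.4" --pt "0.51 0 -0.005 0 -0.4"

```text
clock: 23.45
position: [0.4505, 0.1616, 0.1714]
ee_rot: [-0.208, 0.978, 0.0, -0.0]
ft_force: [-1.8, 0.5, 2.9]
grip_width: 0.566
grasp_force: 28.6
```

```bash
python3 chk.py
```

```text
[0.45  0.162 0.171] [-1.763  0.517  2.89 ]
side 0.005 121 u [-0.056 -0.025  0.057] w [-0.045 -0.037  0.042]
side 0.0135 272 u [-0.038 -0.012  0.038] w [-0.041 -0.016  0.035]
side 0.03 50 u [-0.01  -0.004  0.008] w [-0.014 -0.01   0.003]
side 0.05 54 u [-0.009 -0.004  0.009] w [-0.015 -0.01   0.001]
side 0.07 55 u [-0.009 -0.002  0.01 ] w [-0.014 -0.01   0.001]
side 0.09 56 u [-0.007 -0.002  0.012] w [-0.015 -0.01   0.004]
topplane 352 [-0.009  0.011  0.017]
scene 0.005 206 u [-0.058  0.033  0.058] w [-0.049 -0.016  0.048]
scene 0.0135 215 u [-0.041  0.014  0.039] w [-0.039 -0.009  0.036]
scene 0.03 36 u [-0.009  0.007  0.015] w [-0.017 -0.008  0.009]
scene 0.05 28 u [0.    0.007 0.013] w [-0.012 -0.006  0.005]
scene 0.07 31 u [-0.003  0.008  0.013] w [-0.012 -0.007  0.004]
scene 0.09 35 u [-0.     0.01   0.015] w [-0.012 -0.005  0.004]
topplane 360 [-0.027  0.006  0.018]
```

View pics/chk.png

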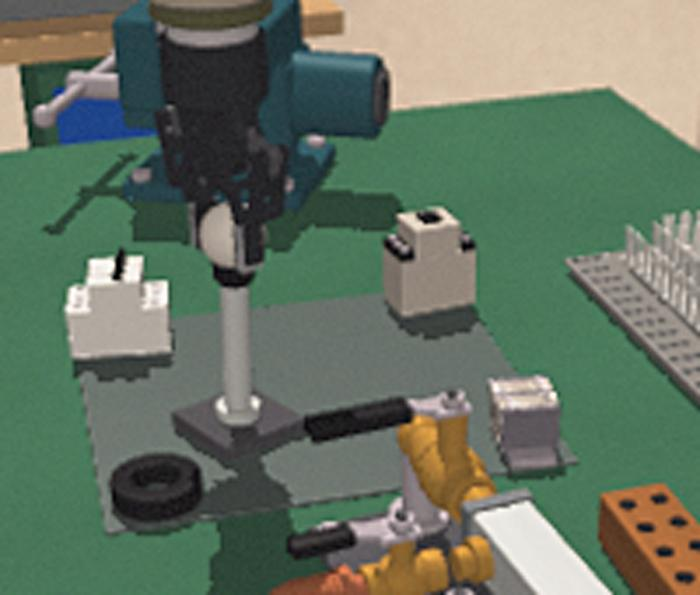

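Emit:
carry_out --pt "0.01 0 0.003 0 -0.4" --pt "0.02 0 0.006 0 -0.4" --pt "0.02 0 0.006 0 0.2" --pt "0.02 0 0.006 0 0.4" --pt "0.02 0 0.006 0 0.7" --pt "0.02 0 0.006 0 1" --pt "0.02 0 0.006 0 1" --pt "0.02 0 0.006 0 1"

```text
clock: 24.55
position: [0.4479, 0.1605, 0.1707]
ee_rot: [-0.208, 0.978, 0.0, 0.0]
ft_force: [0.3, -0.9, -0.1]
grip_width: 1.003
grasp_force: 0.0
```

Emit:
carry_out --pt "0.02 0 -0.1 0 1" --pt "0.02 0 -0.4 0 1" --pt "0.02 0 -0.7 0 1" --pt "0.02 0 -0.8 0 1" --pt "0.02 0 -0.8 0 1"

```text
clock: 25.18
position: [0.4454, 0.1593, 0.2917]
ee_rot: [-0.208, 0.978, 0.0, 0.001]
ft_force: [-0.4, -0.2, -0.7]
grip_width: 0.998
grasp_force: 0.0
```

```bash
python3 chk.py
```

```text
[0.445 0.159 0.292] [-0.416 -0.193 -0.651]
side 0.005 126 u [-0.054 -0.022  0.053] w [-0.047 -0.036  0.039]
side 0.0135 280 u [-0.032 -0.006  0.042] w [-0.041 -0.014  0.034]
side 0.03 51 u [-0.005  0.001  0.013] w [-0.014 -0.01  -0.002]
side 0.05 53 u [-0.006 -0.     0.012] w [-0.014 -0.01   0.003]
side 0.07 53 u [-0.006  0.001  0.013] w [-0.014 -0.01  -0.001]
side 0.09 58 u [-0.006 -0.001  0.012] w [-0.014 -0.009  0.004]
topplane 339 [0.004 0.006 0.016]
scene 0.005 214 u [-0.057  0.022  0.058] w [-0.049 -0.009  0.049]
scene 0.0135 212 u [-0.034  0.014  0.042] w [-0.039 -0.012  0.036]
scene 0.03 34 u [0.001 0.01  0.018] w [-0.013 -0.006  0.01 ]
scene 0.05 29 u [0.002 0.012 0.017] w [-0.013 -0.006  0.009]
scene 0.07 30 u [0.002 0.01  0.016] w [-0.013 -0.006  0.005]
scene 0.09 31 u [-0.001  0.011  0.016] w [-0.012 -0.005  0.007]
topplane 342 [0.002 0.008 0.017]
```

View pics/chk.png

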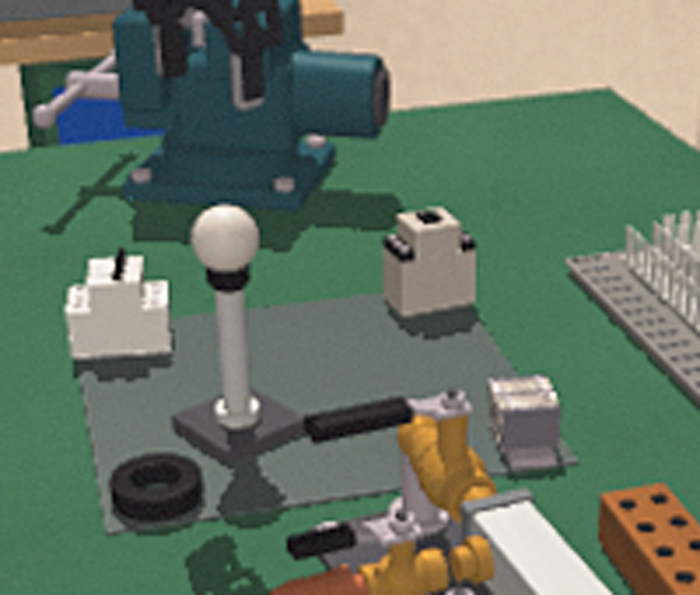

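The lamp stands upright and clear of the gripper and the tape roll, and both levers are at their stops.

```bash
python3 -c "
from h import *
print(ticket.hand_in())"
```

```text
the job is handed in; nothing more can be done
None
```

The job is handed in, but no verdict came back: the supply valve was shut first, the vent valve was then opened to its stop on a second push (the first fell about 13° short), and the lamp stands upright on the mat with the other valves and bystanders left alone.

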